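Swing a profile past the post into the marking-out bay

ROBOT

A 6-joint arm with a two-finger parallel gripper is mounted at the origin on a cart in front of the work surface, level with it; the furniture and walls round the work are solid. World frame = base frame: x ahead of the robot, y to its left, z up, the work surface at z = 0. Lengths are in m, angles in rad, forces in N, time in s.
With the tool pointing down it reaches from about 0.25 to 0.725 m from the base axis. Payload 9.7 kg.
Tool frame: the origin (TCP) lies midway between the tips of the shut fingers; the grasp point (between the pads) lies 19 mm behind it; z points along the fingers, y is the line along which they close (so a half turn about z gives the same grasp; the last joint's range is limited). The gripper opens to 85 mm and grips with 20 to 120 N. Pads are 22 mm wide; open, the fingers measure 114 mm over their backs; the gripper's body (76 mm by 85 mm) begins 54 mm behind the grasp point. The pads swing forward as they close: fully open they stand 13 mm farther back than shut.
Start: joints at [1.32, 0.087, 0.176, 1.66, 0, 1.571], TCP at [0.136, 0.533, 0.231] pointing down, gripper open.
Joint ranges: [-3.13, 3.13], [-0.85, 1.81], [-1.15, 1.24], [-2.2, 2.28], [-1.44, 1.52], [-3.14, 3.14]. Speed limits (rad/s): [2.22, 2.22, 2.57, 3.14, 3.14, 3.14].

INTERFACE

Orientations are given as a 3x3 rotation matrix whose columns are the frame's x, y, z axes.
In Python, from cell import readout, optics, order gives the robot as it stands.
- The arm moves only by the tool play_rows, never from a script. Its argument "deltas" is a list of rows, each an object with "delta_pos": the shift along the tool's x, y, z in mm, a list of three; "rot": the turn, a rotation vector about the tool's x, y, z in degrees, a list of three; "gripper": the opening, from 0 (shut) to 1 (fully open). In form: [{"delta_pos": [x, y, z], "rot": [ax, ay, az], "gripper": gripper}, ...]. A call has 1 to 12 rows; each row is the pose to reach, as a shift and turn from the pose commanded when the call began, along the tool's axes at that moment; what a row does not reach only later rows make up. A row lasts 1/12 s, in which the tool goes at most 41.7 mm and 7.16 degrees, less where a joint would pass 70% of its speed; a pose out of reach is approached as far as the arm can. A call with a gripper value outside its range is refused whole. The fingers move at their own pace and stop on an object; "newtons" is the grip in N (left out, the last holds). Time passes only in rows, so rows that repeat a pose let the fingers close. It gives the time, the measured TCP pose, the force, the opening and the grip force at its end, in the units of the state.
- readout.sense(): the state, without advancing time (a new reading comes with each control period).
- optics.get_image(name): name is "side" or "top"; returns the picture (384x512x3 uint8, red, green, blue); there is no depth.
- optics.camera_info(name): a dict with "vfov" (degrees; the focal length in pixels is half the picture's height over the tangent of half this angle, whatever the lens; pixels are square), "cx", "cy" (the principal point, pixels), "eye" and "orientation" of the camera in the world. Camera axes: x right, y up, looking along -z (the intrinsics and any distortion apply to the point x, -y, -z); pixel columns grow to the right and rows downward; lengths in m; the calibration is good to about 2 mm. A picture is of the moment at which its call begins. camera_info takes no time and is no camera call.
- order.close_job(): hands the job in; it is judged then, once.
The state is a dict: "t": time; "joints": joint angles; "dq": joint speeds; "joint_efforts": joint torques, N m; "tcp_pos": TCP position; "eef_rot": TCP orientation; "wrist_force": force on the tool from outside, world axes, zero at the start; "wrist_torque": the same for the moment, N m; "finger_gap": finger opening in m; "grip_force": force on a finger pad.
Only numpy, scipy, OpenCV 4.12 (cv2) and the standard library are available. Lean on these libraries where they do the work, as an engineer would, in place of code of your own. Each camera call takes 0.05 s, during which the arm holds its last target. There are 200 camera calls.

TASK

Push the length of aluminium profile into the wooden marking-out bay: swing its right-hand end into the mouth of the bay first, while the left-hand end is still outside in front of the bay, then work the left-hand end in past the post, until the profile lies flush along the back fence between the two end stops. Only push it along the table with the fingers, keeping it flat on the table without lifting or tipping it, and leave the other things on the table where they are.

Things in the scene. Friction and masses are not known exactly. Their poses are not given: they have to be found in the camera images.
- profile: loose bare aluminium slotted profile, 30 mm square, 240 mm long, about 0.25 kg (varies), flat on the table in front of the bay. Origin: middle of its underside; y axis along it to its left-hand end (as the robot sees it), x across it, away from the robot. It starts roughly parallel to the bay, its left part in front of the post, so pushed straight at the bay it would hit the post.
- profile_left (a point): centre of the profile's left-hand end face, 15 mm above its underside, 120 mm from its origin along +y
- profile_right (a point): centre of the profile's right-hand end face, 15 mm above its underside, 120 mm from its origin along -y
- bay: light wood bay fixed to the table, open to the front, no floor: back fence with an end stop at each end reaching 60 mm forward; wood 20 mm thick, 25 mm high. Origin: on the table at the middle of the fence's front face; x into the fence (away from the robot), y along it to the left. Stops' inner faces at y = +160 and -160 mm, mouth at x = -60 mm.
- post: fixed round steel post, 30 mm diameter, 50 mm high, standing in front of the left part of the bay's mouth. Origin: on the table, on its axis. The clear width between its right side and the line of the right-hand stop's inner face is 270 to 290 mm; 70 to 78 mm is clear between its back and the fence.
- duct_tape: bystander: roll of grey tape, 99 mm across, 48 mm high, lying left of the bay; origin under its centre
- bearing_1: bystander: ball bearing, 52 mm across, 15 mm high, in front and to the right of the bay; origin under its centre
- bearing_2: bystander: ball bearing, 52 mm across, 15 mm high, just right of the bay; origin under its centre
- screwdriver_2: bystander: screwdriver with red handle, 188 mm long, 24 mm high, far to the left, roughly along x; origin under its centre
- pliers_1: bystander: red-handled pliers, 70 x 168 mm, 17 mm high, far to the right, roughly along x; origin under their centre
Mind the look-alikes: they are no part of the job. Of the things that look like the profile, the larger one is meant.

How it is judged:
On the way:
1. the profile's right-hand end is in the mouth of the bay, between the stops, while its left-hand end is still outside, in front of the bay's mouth (x of profile_right in the frame of bay above -0.06 m and y of profile_right in the frame of bay above -0.165 m and x of profile_left in the frame of bay below -0.08 m), for 0.1 s.
At the end, for the whole second after the job is handed in: the profile rests flat on the table between the end stops, parallel to the back fence within 2 degrees and with its middle no more than 6 mm off the fence (x of profile in the frame of bay between -0.021 and -0.009 m and y of profile in the frame of bay between -0.045 and 0.045 m and angle between the y axis of profile and the y axis of bay, either way round below 0.035 rad and height (world z) of profile below 0.004 m and angle between profile's own z axis and vertical below 0.05 rad and linear speed of profile below 0.01 m/s); the robot touches nothing.
It fails at once if the profile is lifted off the table or tipped (height (world z) of profile above 0.01 m or angle between profile's own z axis and vertical above 0.2 rad).
It fails at once if one of the other loose things on the table (tape roll, bearings, screwdriver, pliers) is moved by more than 20 mm (distance of any of duct_tape, bearing_1, bearing_2, screwdriver_2, pliers_1 from where it was at the start of the episode above 0.02 m).
It also fails if it takes over 61 s, if anything falls off the work surface, if the arm or the gripper's body presses on something with over 40 N, if the wrist force passes 120 N, or if a joint passes its speed limit or range.

## Working session

There is one attempt and no reset: what is moved stays moved. The work goes in short steps, Python scripts to look and compute and a tool call to move; the robot and the scene stay as the last step left them, time stands still between calls to the robot, and variables do not carry over. Pictures are saved under pics/ and viewed, at most 10 in all, crops included, and the job is handed in when it is done.

Besides the shell and the picture viewer there is one more tool, called after "Call:" by a JSON object that holds its "op" and its "data". play_rows: Moves the arm, as the interface text tells. Its arguments: {"type":"object","properties":{"deltas":{"type":"array"},"newtons":{"type":"number"}},"required":["deltas"]}

```bash
mkdir -p pics; python3 - <<'E'
from cell import readout, optics
import cv2
for n in("top","side"):
    im=optics.get_image(n); cv2.imwrite(f"pics/{n}0.png",im[:,:,::-1]); print(n,optics.camera_info(n))
s=readout.sense(); print(s["t"],s["tcp_pos"],s["eef_rot"],s["finger_gap"])
E
```

```text
top {'vfov': 46.56735268049521, 'cx': 254.69011618244315, 'cy': 190.5802261813099, 'eye': array([ 0.349046  , -0.05810391,  1.34616424]), 'orientation': array([[ 0.02248201,  0.98625267, -0.16370778],
       [-0.99968394,  0.0240199 ,  0.00742046],
       [ 0.01125069,  0.16348922,  0.98648097]])}
side {'vfov': 45.88614784498086, 'cx': 262.29624128409864, 'cy': 197.0496628469394, 'eye': array([ 1.49418713, -0.44485934,  1.28880481]), 'orientation': array([[ 0.38651715, -0.70761059,  0.59151648],
       [ 0.92225787,  0.30120338, -0.24231579],
       [-0.00670155,  0.63918994,  0.76901971]])}
0.1 [0.13645555 0.53259467 0.2306551 ] [[-9.68704848e-01  2.48215260e-01 -3.18462819e-04]
 [ 2.48215463e-01  9.68704170e-01 -1.14686079e-03]
 [ 2.38279119e-05 -1.19001700e-03 -9.99999292e-01]] 0.08515551964829501
```

View pics/top0.png

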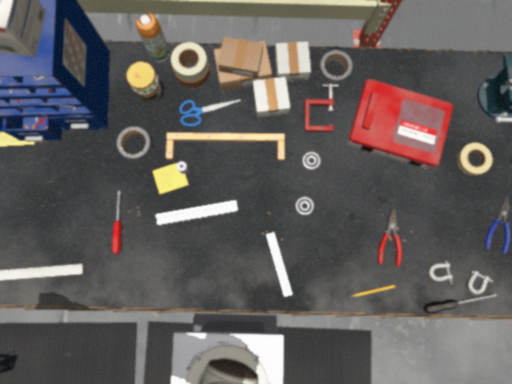

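View pics/side0.png

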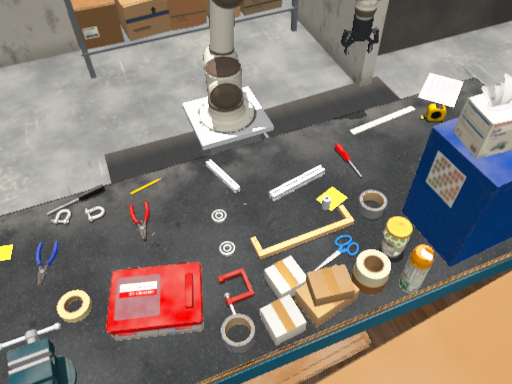

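The top view shows the bay at about (165–285, 132–158) and the post at (181, 166) beside a yellow note. White bars that could be the profile are A (157–238, 202–223), B, which is narrower, at (270–290, 233–296), and C, a long strip at (0–82, 270). By the description it is A: larger than B, in front of the bay, and with its left part in front of the post. I'll check that in a crop.

```bash
cat > h.py <<'E'
import numpy as np, cv2
from cell import readout, optics
def ray(n,px):
    c=optics.camera_info(n); f=192/np.tan(np.radians(c["vfov"]/2))
    px=np.atleast_2d(px).astype(float)
    d=np.c_[(px[:,0]-c["cx"])/f,-(px[:,1]-c["cy"])/f,-np.ones(len(px))]@np.array(c["orientation"]).T
    return np.array(c["eye"]),d
def plane(n,px,z):
    e,d=ray(n,px); return e+d*((z-e[2])/d[:,2])[:,None]
def proj(n,P):
    c=optics.camera_info(n); f=192/np.tan(np.radians(c["vfov"]/2))
    q=(np.atleast_2d(P)-c["eye"])@np.array(c["orientation"])
    return np.c_[c["cx"]+f*q[:,0]/-q[:,2],c["cy"]+f*q[:,1]/q[:,2]]
E
python3 - <<'E'
from h import *
im=cv2.imread("pics/top0.png")
cv2.imwrite("pics/crop0.png",cv2.resize(im[120:240,145:305],None,fx=5,fy=5,interpolation=cv2.INTER_CUBIC))
hsv=cv2.cvtColor(im,cv2.COLOR_BGR2HSV)
for name,m in (("white",cv2.inRange(hsv,(0,0,170),(180,50,255))),("wood",cv2.inRange(hsv,(8,60,110),(24,200,255)))):
    cs,_=cv2.findContours(m,cv2.RETR_EXTERNAL,cv2.CHAIN_APPROX_NONE)
    for c in cs:
        x,y,w,h=cv2.boundingRect(c)
        if cv2.contourArea(c)>60 and 140<x<300 and 115<y<300:
            r=cv2.minAreaRect(c); b=cv2.boxPoints(r); z=.03 if name=="white" else .025
            print(name,(x,y,w,h),r,b.round(1).tolist(),plane("top",b,z).round(4)[:,:2].tolist())
E
```

```text
white (266, 232, 26, 65) ((278.7022399902344, 264.08758544921875), (65.68831634521484, 9.311488151550293), 73.61045837402344) [[265.0, 233.89999389648438], [273.8999938964844, 231.3000030517578], [292.3999938964844, 294.29998779296875], [283.5, 296.8999938964844]] [[0.439, -0.1012], [0.4473, -0.1273], [0.2672, -0.1836], [0.2593, -0.1579]]
white (155, 200, 83, 25) ((196.1241912841797, 212.03692626953125), (11.353973388671875, 82.37423706054688), 79.99201965332031) [[154.60000610351562, 213.60000610351562], [235.6999969482422, 199.3000030517578], [237.6999969482422, 210.5], [156.60000610351562, 224.8000030517578]] [[0.4913, 0.2265], [0.5398, -0.012], [0.5064, -0.0189], [0.4583, 0.2187]]
white (296, 197, 17, 18) ((304.0, 205.5), (17.0, 16.0), 90.0) [[296.0, 197.0], [312.0, 197.0], [312.0, 214.0], [296.0, 214.0]] [[0.551, -0.1918], [0.5522, -0.2396], [0.5011, -0.2397], [0.5, -0.1922]]
white (177, 161, 10, 11) ((181.20001220703125, 165.9000244140625), (8.9442720413208, 9.391485214233398), 63.43495178222656) [[175.0, 164.0], [183.39999389648438, 159.8000030517578], [187.39999389648438, 167.8000030517578], [179.0, 172.0]] [[0.6428, 0.1739], [0.6564, 0.1493], [0.632, 0.1361], [0.6185, 0.1607]]
wood (165, 132, 121, 29) ((225.04795837402344, 145.62989807128906), (120.10233306884766, 27.7578182220459), 0.5115558505058289) [[164.89999389648438, 159.0], [165.10000610351562, 131.1999969482422], [285.20001220703125, 132.3000030517578], [285.0, 160.0]] [[0.6587, 0.2062], [0.7458, 0.2103], [0.752, -0.1577], [0.6646, -0.1579]]
```

View pics/crop0.png

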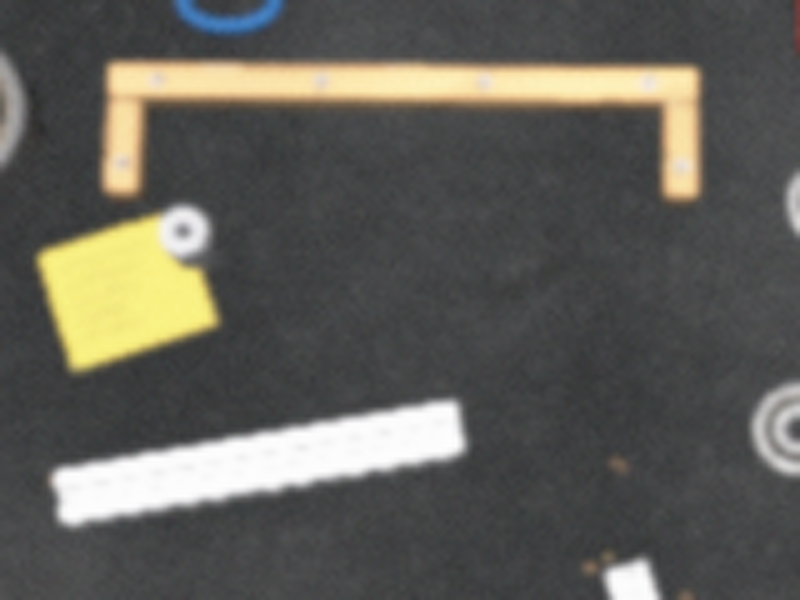

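The crop confirms A, a slotted bar about 240×30 mm; the post is at (181.8, 166.2) and the bay is as described. Plan:
1. Push the left end face with the shut fingers to slide the profile right along its axis.
2. Push the near face with the two open fingers, tilted right end first.
3. Level the profile and seat it.

```bash
cat >> h.py <<'E'
from scipy.spatial.transform import Rotation as Ro
def delta(p,yaw):
    "tool-frame shift (mm) and turn (deg) to world TCP p, tool y at yaw(deg), z down"
    s=readout.sense(); R=np.array(s["eef_rot"]); a=np.radians(yaw)
    y=np.array([np.cos(a),np.sin(a),0]); z=np.array([0,0,-1.]); G=np.c_[np.cross(y,z),y,z]
    print("t",s["t"],"tcp",np.round(s["tcp_pos"],4),"F",np.round(s["wrist_force"],1),"gap",round(s["finger_gap"],3),"yaw",np.degrees(np.arctan2(R[1,1],R[0,1])).round(1))
    print("dpos",(R.T@(np.array(p)-s["tcp_pos"])*1e3).round(1),"rot",np.degrees(Ro.from_matrix(R.T@G).as_rotvec()).round(1))
E
python3 - <<'E'
from h import *
print("post",plane("top",[181.8,166.2],.05)); print(readout.sense()["joints"])
e=np.array([[.1364,.5326]]);
delta((.466,.274,.10),101.5)
E
```

```text
post [[0.63216725 0.14995425 0.05      ]]
[1.31997012e+00 8.74072809e-02 1.75217948e-01 1.65979701e+00
 2.38414911e-05 1.57080772e+00]
t 0.1 tcp [0.1365 0.5326 0.2307] F [ 0.3 -0.8 -0.1] gap 0.085 yaw 75.6
dpos [-383.4 -168.5  130.8] rot [ -0.1  -0.  -25.9]
```

Call:
{"op": "play_rows", "data": {"deltas": [{"delta_pos": [-383, -168, 131], "rot": [0, 0, -26], "gripper": 0}, {"delta_pos": [-383, -168, 131], "rot": [0, 0, -26], "gripper": 0}, {"delta_pos": [-383, -168, 131], "rot": [0, 0, -26], "gripper": 0}, {"delta_pos": [-383, -168, 131], "rot": [0, 0, -26], "gripper": 0}, {"delta_pos": [-383, -168, 131], "rot": [0, 0, -26], "gripper": 0}, {"delta_pos": [-383, -168, 131], "rot": [0, 0, -26], "gripper": 0}, {"delta_pos": [-383, -168, 131], "rot": [0, 0, -26], "gripper": 0}, {"delta_pos": [-383, -168, 131], "rot": [0, 0, -26], "gripper": 0}, {"delta_pos": [-383, -168, 131], "rot": [0, 0, -26], "gripper": 0}, {"delta_pos": [-383, -168, 131], "rot": [0, 0, -26], "gripper": 0}, {"delta_pos": [-383, -168, 131], "rot": [0, 0, -26], "gripper": 0}, {"delta_pos": [-383, -168, 131], "rot": [0, 0, -26], "gripper": 0}]}}

```text
t: 1.1
tcp_pos: [0.4681, 0.2713, 0.0975]
eef_rot: [[-0.98, -0.197, -0.002], [-0.197, 0.98, -0.003], [0.003, -0.002, -1.0]]
wrist_force: [0.1, -0.1, -0.0]
finger_gap: 0.0001
grip_force: 0.0
```

Call:
{"op": "play_rows", "data": {"deltas": [{"delta_pos": [0, 0, 40], "rot": [0, 0, 0], "gripper": 0}, {"delta_pos": [0, 0, 75], "rot": [0, 0, 0], "gripper": 0}, {"delta_pos": [0, 0, 87], "rot": [0, 0, 0], "gripper": 0}, {"delta_pos": [0, -10, 87], "rot": [0, 0, 0], "gripper": 0}, {"delta_pos": [0, -20, 87], "rot": [0, 0, 0], "gripper": 0}, {"delta_pos": [0, -28, 87], "rot": [0, 0, 0], "gripper": 0}, {"delta_pos": [0, -34, 87], "rot": [0, 0, 0], "gripper": 0}, {"delta_pos": [0, -40, 87], "rot": [0, 0, 0], "gripper": 0}, {"delta_pos": [0, -46, 87], "rot": [0, 0, 0], "gripper": 0}, {"delta_pos": [0, -52, 87], "rot": [0, 0, 0], "gripper": 0}, {"delta_pos": [0, -58, 87], "rot": [0, 0, 0], "gripper": 0}, {"delta_pos": [0, -64, 87], "rot": [0, 0, 0], "gripper": 0}]}}

```text
t: 2.1
tcp_pos: [0.479, 0.2119, 0.0136]
eef_rot: [[-0.979, -0.202, 0.0], [-0.202, 0.979, 0.0], [-0.0, 0.0, -1.0]]
wrist_force: [-0.5, 1.5, 1.3]
finger_gap: -0.0001
grip_force: 1.0
```

```bash
cat >> h.py <<'E'
def profile(save=None,roi=(140,130,300,250)):
    im=optics.get_image("top")[:,:,::-1].copy()
    if save: cv2.imwrite(save,im)
    m=cv2.inRange(cv2.cvtColor(im,cv2.COLOR_BGR2HSV),(0,0,170),(180,50,255))
    x0,y0,x1,y1=roi; k=np.zeros_like(m); k[y0:y1,x0:x1]=m[y0:y1,x0:x1]
    cs=[c for c in cv2.findContours(k,cv2.RETR_EXTERNAL,cv2.CHAIN_APPROX_NONE)[0] if cv2.contourArea(c)>150]
    for c in cs:
        r=cv2.minAreaRect(c); w=plane("top",cv2.boxPoints(r),.03)[:,:2]
        w=w[np.argsort(-w[:,0])]
        a,b=w[:2] if w[0,1]>w[1,1] else w[1::-1]
        if np.linalg.norm(a-b)<.1: a,b=w[np.argsort(-w[:,1])][[0,2]]
        print("rect",np.round(r[0],1),np.round(r[1],1),"corners",w.round(4).tolist())
        u=(a-b)/np.linalg.norm(a-b); n=np.array([u[1],-u[0]])
        print("  far-edge len",np.linalg.norm(a-b).round(4),"yaw",np.arctan2(-u[0],u[1]).round(4),"centre",((a+b)/2-.0165*n).round(4))
E
python3 - <<'E'
from h import *
profile("pics/t1.png"); s=readout.sense(); print(s["tcp_pos"],s["wrist_force"],s["t"])
E
```

```text
rect [214.6 209.2] [10.9 60.8] corners [[0.5429, -0.0353], [0.5108, -0.0419], [0.5066, 0.1412], [0.4748, 0.134]]
  far-edge len 0.1803 yaw 0.2028 centre [0.5086 0.0496]
rect [147.  222.5] [14. 53.] corners [[0.5438, 0.2313], [0.5428, 0.2728], [0.3875, 0.222], [0.3865, 0.2628]]
  far-edge len 0.0416 yaw 0.0242 centre [0.5268 0.2517]
[0.47898973 0.21100483 0.01337348] [ 0.07794235 -0.81644812  0.180101  ] 2.15
```

View pics/t1.png

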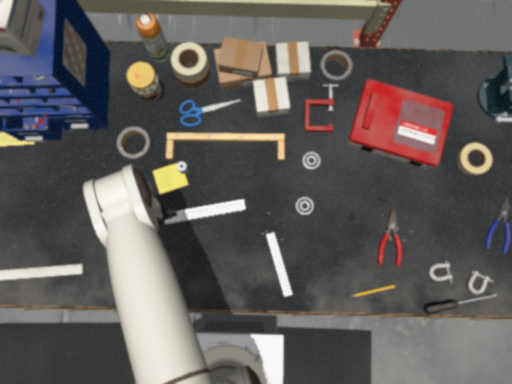

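The view shows the profile slid about 23 mm right along its axis, with its yaw unchanged at 0.203 rad and its right end at (245, 206). Bearing 1 at (304, 205) is well clear, so I'll continue.

Call:
{"op": "play_rows", "data": {"deltas": [{"delta_pos": [0, -7, 1], "rot": [0, 0, 0], "gripper": 0}, {"delta_pos": [0, -15, 2], "rot": [0, 0, 0], "gripper": 0}, {"delta_pos": [0, -23, 2], "rot": [0, 0, 0], "gripper": 0}, {"delta_pos": [0, -31, 2], "rot": [0, 0, 0], "gripper": 0}, {"delta_pos": [0, -39, 2], "rot": [0, 0, 0], "gripper": 0}, {"delta_pos": [0, -47, 2], "rot": [0, 0, 0], "gripper": 0}, {"delta_pos": [0, -55, 2], "rot": [0, 0, 0], "gripper": 0}, {"delta_pos": [0, -63, 2], "rot": [0, 0, 0], "gripper": 0}, {"delta_pos": [0, -71, 2], "rot": [0, 0, 0], "gripper": 0}, {"delta_pos": [0, -78, 2], "rot": [0, 0, 0], "gripper": 0}, {"delta_pos": [0, -83, 2], "rot": [0, 0, 0], "gripper": 0}, {"delta_pos": [0, -83, 2], "rot": [0, 0, 0], "gripper": 0}]}}

```text
t: 3.15
tcp_pos: [0.4957, 0.13, 0.0113]
eef_rot: [[-0.98, -0.201, 0.0], [-0.201, 0.98, -0.0], [-0.0, -0.0, -1.0]]
wrist_force: [0.4, -0.4, -0.8]
finger_gap: 0.0004
grip_force: 0.0
```

```bash
python3 - <<'E'
from h import *
profile("pics/t2.png",(190,170,300,228)); s=readout.sense(); print(s["tcp_pos"],s["wrist_force"],s["t"],s["joints"])
E
```

```text
rect [241.5 204.6] [10.9 63. ] corners [[0.5585, -0.1189], [0.5263, -0.1249], [0.522, 0.0651], [0.4901, 0.0584]]
  far-edge len 0.1876 yaw 0.1958 centre [ 0.5241 -0.0301]
[0.49561631 0.13046532 0.01134298] [-0.03312757  0.07289402  0.53808719] 3.2 [ 2.57535111e-01  2.71625746e-02 -3.13480834e-01  1.23005883e+00
 -2.44484965e-04  5.53795812e-02]
```

Call:
{"op": "play_rows", "data": {"deltas": [{"delta_pos": [0, 15, 0], "rot": [0, 0, 0], "gripper": 0}, {"delta_pos": [0, 20, -40], "rot": [0, 0, 0], "gripper": 0}, {"delta_pos": [0, 20, -80], "rot": [0, 0, 0], "gripper": 0}, {"delta_pos": [20, -10, -80], "rot": [0, 0, 0], "gripper": 1}, {"delta_pos": [35, -45, -80], "rot": [0, 0, 0], "gripper": 1}, {"delta_pos": [51, -80, -80], "rot": [0, 0, 0], "gripper": 1}, {"delta_pos": [51, -115, -80], "rot": [0, 0, 0], "gripper": 1}, {"delta_pos": [51, -134, -80], "rot": [0, 0, 0], "gripper": 1}, {"delta_pos": [51, -134, -45], "rot": [0, 0, 0], "gripper": 1}, {"delta_pos": [51, -134, -10], "rot": [0, 0, 0], "gripper": 1}, {"delta_pos": [51, -134, 11], "rot": [0, 0, 0], "gripper": 1}, {"delta_pos": [51, -134, 11], "rot": [0, 0, 0], "gripper": 1}]}}

```text
t: 4.2
tcp_pos: [0.4695, -0.0105, -0.0041]
eef_rot: [[-0.979, -0.201, -0.007], [-0.201, 0.979, 0.0], [0.007, 0.001, -1.0]]
wrist_force: [-1.5, 0.7, -0.6]
finger_gap: 0.0856
grip_force: 0.0
```

```bash
python3 - <<'E'
from h import *
cv2.imwrite("pics/s3.png",cv2.resize(optics.get_image("side")[120:290,190:400,::-1],None,fx=3.5,fy=3.5))
delta((.469,-.012,0),101.5)
E
```

```text
t 4.25 tcp [ 0.4709 -0.0104 -0.0014] F [-0.5 -0.3  0.5] gap 0.085 yaw 101.6
dpos [ 2.2 -1.2 -1.4] rot [ 0.  -0.2  0.1]
```

View pics/s3.png

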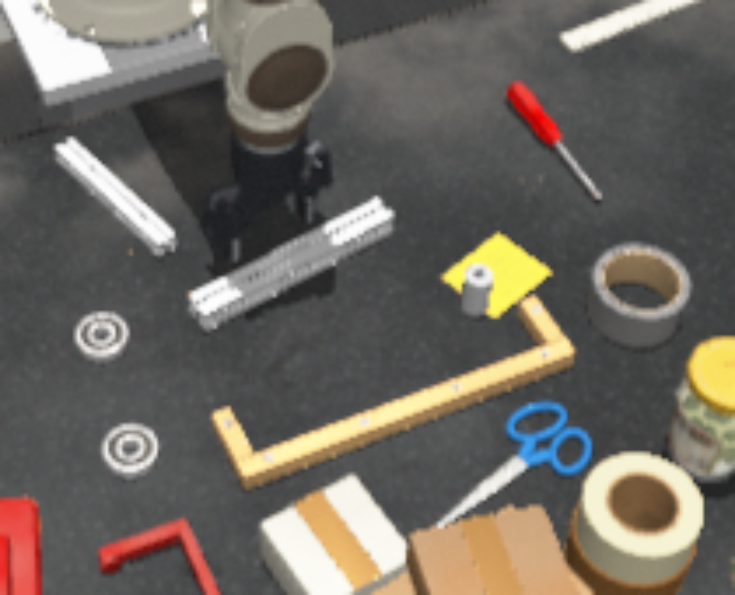

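The side view shows both open fingers standing behind the profile's near face, with nothing else near. I'll push towards the bay in steps and watch for drift.

Call:
{"op": "play_rows", "data": {"deltas": [{"delta_pos": [-10, 0, 0], "rot": [0, 0, 0], "gripper": 1}, {"delta_pos": [-18, 0, 0], "rot": [0, 0, 0], "gripper": 1}, {"delta_pos": [-23, 0, 0], "rot": [0, 0, 0], "gripper": 1}, {"delta_pos": [-29, -1, 0], "rot": [0, 0, 0], "gripper": 1}, {"delta_pos": [-36, -2.4, 0], "rot": [0, 0, 0], "gripper": 1}, {"delta_pos": [-43, -3.7, 0], "rot": [0, 0, 0], "gripper": 1}, {"delta_pos": [-50, -5, 0], "rot": [0, 0, 0], "gripper": 1}, {"delta_pos": [-57, -6.3, 0], "rot": [0, 0, 0], "gripper": 1}, {"delta_pos": [-64, -7.6, 0], "rot": [0, 0, 0], "gripper": 1}, {"delta_pos": [-71, -9, 0], "rot": [0, 0, 0], "gripper": 1}, {"delta_pos": [-78, -10.3, 0], "rot": [0, 0, 0], "gripper": 1}, {"delta_pos": [-82, -11, 0], "rot": [0, 0, 0], "gripper": 1}]}}

```text
t: 5.25
tcp_pos: [0.556, -0.0048, 0.0002]
eef_rot: [[-0.979, -0.202, 0.0], [-0.202, 0.979, 0.0], [-0.0, -0.0, -1.0]]
wrist_force: [-2.2, 0.5, 0.8]
finger_gap: 0.0854
grip_force: 0.9
```

```bash
python3 - <<'E'
from h import *
profile("pics/t4.png",(190,130,300,228)); s=readout.sense(); print(s["tcp_pos"],s["wrist_force"],s["t"],s["joints"])
E
```

```text
rect [221.1 183.4] [57.7 89.4] corners [[0.7275, 0.1189], [0.723, -0.0569], [0.4554, 0.1199], [0.4509, -0.0501]]
  far-edge len 0.1758 yaw -0.0259 centre [0.7088 0.0314]
[ 5.56408444e-01 -4.77751773e-03  2.48247606e-04] [-0.5856305   0.24732585  0.77171252] 5.3 [-8.57372035e-03  1.36485710e-01 -2.18843391e-01  1.21472559e+00
 -2.42462407e-05 -2.11510838e-01]
```

View pics/t4.png

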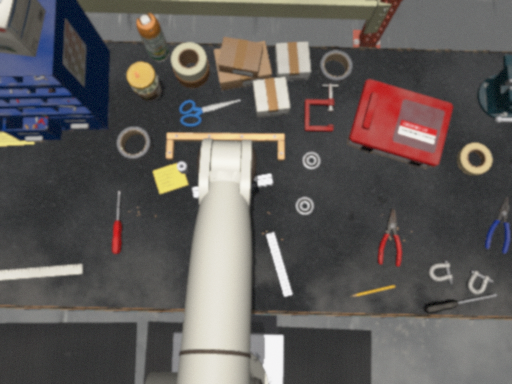

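The arm hides the middle, but both profile ends show: the right one at (257–272, 174–187) and the left at (193–199, 188–198). I'll measure from the ends.

```bash
cat >> h.py <<'E'
B=np.array([.7275,.026]); PSI=.017
def bayf(p):
    d=np.atleast_2d(p)[:,:2]-B; c,s=np.cos(PSI),np.sin(PSI); return np.c_[d@[c,s],d@[-s,c]]
def ends(im,yaw,rois):
    "extreme points of white bits in rois: along profile axis (end faces) and far edge"
    m=cv2.inRange(cv2.cvtColor(im,cv2.COLOR_BGR2HSV),(0,0,165),(180,50,255))
    u=np.array([-np.sin(yaw),np.cos(yaw)]); n=np.array([np.cos(yaw),np.sin(yaw)])
    for x0,y0,x1,y1 in rois:
        v,h=np.nonzero(m[y0:y1,x0:x1]); w=plane("top",np.c_[h+x0,v+y0],.03)[:,:2]
        a=w@u; b=w@n
        for q,s in ((a.min(),"R"),(a.max(),"L")):
            p=u*q+n*b.max(); print(s,"far corner",p.round(4),"bay",bayf(p).round(4)[0],"nrange",b.min().round(4),b.max().round(4))
E
python3 - <<'E'
from h import *
ends(cv2.imread("pics/t4.png"),.2,[(256,168,280,192),(188,183,204,202)])
E
```

```text
R far corner [ 0.6222 -0.1149] bay [-0.1076 -0.1391] nrange 0.5539 0.587
L far corner [ 0.6133 -0.0709] bay [-0.1158 -0.095 ] nrange 0.5539 0.587
R far corner [0.5887 0.0877] bay [-0.1377  0.064 ] nrange 0.5386 0.5944
L far corner [0.5818 0.1222] bay [-0.1441  0.0987] nrange 0.5386 0.5944
```

Right end centre is at about (-0.122, -0.142) in the bay frame, the profile's middle is at y ≈ -0.023, and the tilt is 0.18. There was no slip, so I'll push another 72 mm.

Call:
{"op": "play_rows", "data": {"deltas": [{"delta_pos": [-6, -1.1, 0], "rot": [0, 0, 0], "gripper": 1}, {"delta_pos": [-13, -2.4, 0], "rot": [0, 0, 0], "gripper": 1}, {"delta_pos": [-20, -3.7, 0], "rot": [0, 0, 0], "gripper": 1}, {"delta_pos": [-27, -5, 0], "rot": [0, 0, 0], "gripper": 1}, {"delta_pos": [-34, -6.3, 0], "rot": [0, 0, 0], "gripper": 1}, {"delta_pos": [-41, -7.6, 0], "rot": [0, 0, 0], "gripper": 1}, {"delta_pos": [-48, -9, 0], "rot": [0, 0, 0], "gripper": 1}, {"delta_pos": [-55, -10.2, 0], "rot": [0, 0, 0], "gripper": 1}, {"delta_pos": [-62, -11.5, 0], "rot": [0, 0, 0], "gripper": 1}, {"delta_pos": [-68, -12.5, 0], "rot": [0, 0, 0], "gripper": 1}, {"delta_pos": [-71, -13, 0], "rot": [0, 0, 0], "gripper": 1}, {"delta_pos": [-71, -13, 0], "rot": [0, 0, 0], "gripper": 1}]}}

```text
t: 6.3
tcp_pos: [0.628, -0.0032, 0.0003]
eef_rot: [[-0.979, -0.202, 0.0], [-0.202, 0.979, 0.0], [-0.0, -0.0, -1.0]]
wrist_force: [-0.6, 0.7, -0.8]
finger_gap: 0.0855
grip_force: 0.0
```

```bash
python3 - <<'E'
from h import *
im=optics.get_image("top")[:,:,::-1]; cv2.imwrite("pics/t5.png",im)
sd=optics.get_image("side")[:,:,::-1]
a=cv2.resize(im[120:210,150:300],None,fx=5,fy=5); b=cv2.resize(sd[170:270,220:370],None,fx=5,fy=5)[:500]
cv2.imwrite("pics/c5.png",cv2.resize(np.vstack([a[:, :750],b[:, :750]]),(468,594)))
s=readout.sense(); print(s["tcp_pos"],s["wrist_force"],s["t"])
E
```

```text
[ 6.27327882e-01 -3.19062386e-03  3.21465735e-04] [-0.30123257  0.46582825  0.13490663] 6.4
```

View pics/c5.png

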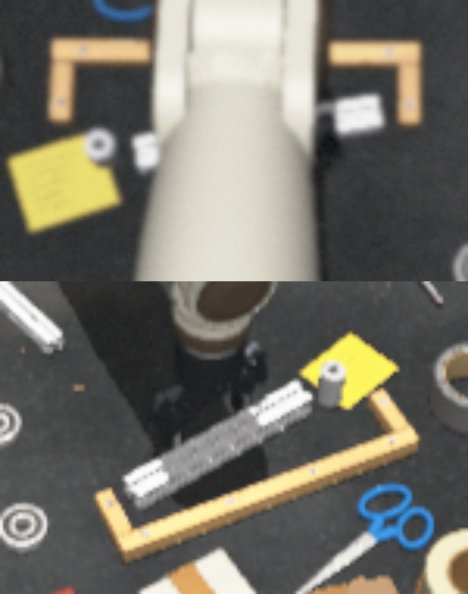

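The top crop shows the right end (full-image ~(271, 150)) inside the mouth next to the right stop. The left end, at ~(193, 165), is still in front of the mouth and right of the post. Quick numbers:

```bash
python3 - <<'E'
from h import *
ends(cv2.imread("pics/t5.png"),.2,[(259,145,277,168),(190,160,200,178)])
for p,z in (((281.,158),.025),((172.,158),.025),((276.7,139),.025),((173.5,139),.025)): print(plane("top",p,z).round(4),bayf(plane("top",p,z)).round(4))
E
```

```text
R far corner [ 0.6945 -0.1134] bay [-0.0354 -0.1388] nrange 0.6259 0.6581
L far corner [ 0.6864 -0.0733] bay [-0.0428 -0.0986] nrange 0.6259 0.6581
R far corner [0.6498 0.1023] bay [-0.0764  0.0776] nrange 0.6257 0.6571
L far corner [0.6458 0.1216] bay [-0.08   0.097] nrange 0.6257 0.6571
[[ 0.6706 -0.1458  0.025 ]] [[-0.0598 -0.1708]]
[[0.6623 0.1849 0.025 ]] [[-0.0625  0.16  ]]
[[ 0.73   -0.1318  0.025 ]] [[-0.0002 -0.1578]]
[[0.7219 0.1834 0.025 ]] [[-0.0029  0.1575]]
```

The condition on the way is met: right end at -0.050, left end at -0.095. Now I'll swing the left end in while advancing.

Call:
{"op": "play_rows", "data": {"deltas": [{"delta_pos": [-3, -0.5, 0], "rot": [0, 0, 0.8], "gripper": 1}, {"delta_pos": [-8, -1, 0], "rot": [0, 0, 1.8], "gripper": 1}, {"delta_pos": [-13, -1.5, 0], "rot": [0, 0, 2.8], "gripper": 1}, {"delta_pos": [-18, -2, 0], "rot": [0, 0, 3.8], "gripper": 1}, {"delta_pos": [-23, -2.7, 0], "rot": [0, 0, 4.8], "gripper": 1}, {"delta_pos": [-28, -3.4, 0], "rot": [0, 0, 5.8], "gripper": 1}, {"delta_pos": [-33, -4.1, 0], "rot": [0, 0, 6.8], "gripper": 1}, {"delta_pos": [-38, -4.8, 0], "rot": [0, 0, 7.8], "gripper": 1}, {"delta_pos": [-43, -5.5, 0], "rot": [0, 0, 8.8], "gripper": 1}, {"delta_pos": [-47, -6.2, 0], "rot": [0, 0, 9.7], "gripper": 1}, {"delta_pos": [-50, -7, 0], "rot": [0, 0, 10.2], "gripper": 1}, {"delta_pos": [-50, -7, 0], "rot": [0, 0, 10.2], "gripper": 1}]}}

```text
t: 7.4
tcp_pos: [0.6783, -0.0, 0.0001]
eef_rot: [[-1.0, -0.024, 0.0], [-0.024, 1.0, -0.0], [-0.0, -0.0, -1.0]]
wrist_force: [-0.2, 0.4, 1.1]
finger_gap: 0.0853
grip_force: 0.0
```

```bash
python3 - <<'E'
from h import *
im=optics.get_image("top")[:,:,::-1]; cv2.imwrite("pics/t6.png",im)
sd=optics.get_image("side")[:,:,::-1]
a=cv2.resize(im[120:210,150:300],None,fx=5,fy=5); b=cv2.resize(sd[170:270,220:370],None,fx=5,fy=5)[:500]
cv2.imwrite("pics/c6.png",cv2.resize(np.vstack([a[:, :750],b[:, :750]]),(468,594)))
ends(im,.02,[(259,136,277,168),(186,136,200,178)])
delta((.6864,.0013,0),91.1)
E
```

```text
R far corner [ 0.7379 -0.1262] bay [ 0.0078 -0.1524] nrange 0.691 0.7352
L far corner [ 0.7369 -0.0774] bay [ 0.0077 -0.1035] nrange 0.691 0.7352
R far corner [0.7225 0.1024] bay [-0.0037  0.0765] nrange 0.6066 0.7244
L far corner [0.7222 0.1201] bay [-0.0037  0.0942] nrange 0.6066 0.7244
t 7.5 tcp [ 6.778e-01 -1.000e-04  2.000e-04] F [-0.  -0.2 -1.2] gap 0.085 yaw 91.4
dpos [-8.6  1.1  0.2] rot [-0.   0.   0.3]
```

View pics/c6.png

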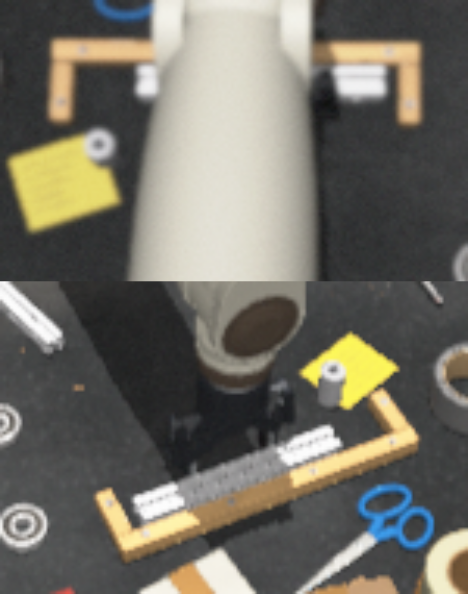

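The profile now lies almost parallel inside the bay: right end at crop (385, 80), left end at (135, 80), with a few mm left to the fence. I'll make a gentle final push and watch the force.

Call:
{"op": "play_rows", "data": {"deltas": [{"delta_pos": [-3, 0, 0], "rot": [0, 0, 0.3], "gripper": 1}, {"delta_pos": [-5, 0, 0], "rot": [0, 0, 0.3], "gripper": 1}, {"delta_pos": [-7, 0, 0], "rot": [0, 0, 0.3], "gripper": 1}, {"delta_pos": [-8, 0, 0], "rot": [0, 0, 0.3], "gripper": 1}, {"delta_pos": [-8, 0, 0], "rot": [0, 0, 0.3], "gripper": 1}]}}

```text
t: 7.92
tcp_pos: [0.6837, 0.0002, 0.0002]
eef_rot: [[-1.0, -0.019, -0.004], [-0.019, 1.0, -0.0], [0.004, -0.0, -1.0]]
wrist_force: [-12.7, 0.5, 6.4]
finger_gap: 0.0854
grip_force: 6.1
```

Call:
{"op": "play_rows", "data": {"deltas": [{"delta_pos": [-1, 0, 0], "rot": [0, 0, 0], "gripper": 1}, {"delta_pos": [-2, 0, 0], "rot": [0, 0, 0], "gripper": 1}, {"delta_pos": [-2, 0, 0], "rot": [0, 0, 0], "gripper": 1}]}}

```text
t: 8.17
tcp_pos: [0.6836, 0.0001, 0.0002]
eef_rot: [[-1.0, -0.019, -0.008], [-0.019, 1.0, -0.0], [0.008, -0.0, -1.0]]
wrist_force: [-23.3, -0.6, 12.7]
finger_gap: 0.0856
grip_force: 11.7
```

The contact is firm, at 23 N with the TCP stopped. I'll back off straight, lift, and retreat for a clear view.

Call:
{"op": "play_rows", "data": {"deltas": [{"delta_pos": [8, 0, 0], "rot": [0, 0, 0], "gripper": 1}, {"delta_pos": [30, 0, 0], "rot": [0, 0, 0], "gripper": 1}, {"delta_pos": [45, 0, -30], "rot": [0, 0, 0], "gripper": 1}, {"delta_pos": [60, 0, -65], "rot": [0, 0, 0], "gripper": 1}, {"delta_pos": [90, 0, -95], "rot": [0, 0, 0], "gripper": 1}, {"delta_pos": [125, 0, -120], "rot": [0, 0, 0], "gripper": 1}, {"delta_pos": [160, 0, -140], "rot": [0, 0, 0], "gripper": 1}, {"delta_pos": [200, 0, -150], "rot": [0, 0, 0], "gripper": 1}, {"delta_pos": [240, 0, -150], "rot": [0, 0, 0], "gripper": 1}, {"delta_pos": [280, 0, -150], "rot": [0, 0, 0], "gripper": 1}, {"delta_pos": [310, 0, -150], "rot": [0, 0, 0], "gripper": 1}, {"delta_pos": [310, 0, -150], "rot": [0, 0, 0], "gripper": 1}]}}

```text
t: 9.17
tcp_pos: [0.3739, -0.0059, 0.1514]
eef_rot: [[-1.0, -0.02, 0.001], [-0.02, 1.0, -0.0], [-0.001, -0.0, -1.0]]
wrist_force: [0.6, -0.2, 0.7]
finger_gap: 0.0855
grip_force: 0.0
```

```bash
python3 - <<'E'
from h import *
im=optics.get_image("top")[:,:,::-1].copy(); cv2.imwrite("pics/t7.png",im)
cv2.imwrite("pics/c7.png",cv2.resize(im[120:240,145:305],None,fx=5,fy=5,interpolation=cv2.INTER_CUBIC))
m=cv2.inRange(cv2.cvtColor(im,cv2.COLOR_BGR2HSV),(0,0,165),(180,50,255)); m[:136]=0; m[165:]=0; m[:,:185]=0; m[:,279:]=0
c=max(cv2.findContours(m,cv2.RETR_EXTERNAL,cv2.CHAIN_APPROX_NONE)[0],key=cv2.contourArea)
r=cv2.minAreaRect(c); w=plane("top",cv2.boxPoints(r),.03); print(r,w.round(4)[:,:2].tolist(),bayf(w).round(4).tolist())
s=readout.sense(); print(s["t"],s["tcp_pos"],s["wrist_force"])
E
```

```text
((233.5, 143.49998474121094), (78.99998474121094, 10.999998092651367), -0.0) [[0.6908, 0.1189], [0.7252, 0.1204], [0.7314, -0.1202], [0.6969, -0.1208]] [[-0.0352, 0.0935], [-0.0007, 0.0944], [0.0014, -0.1463], [-0.0331, -0.1462]]
9.2167 [ 0.37635935 -0.00586887  0.15138522] [ 0.59631038 -1.17444365 -0.19362768]
```

View pics/c7.png

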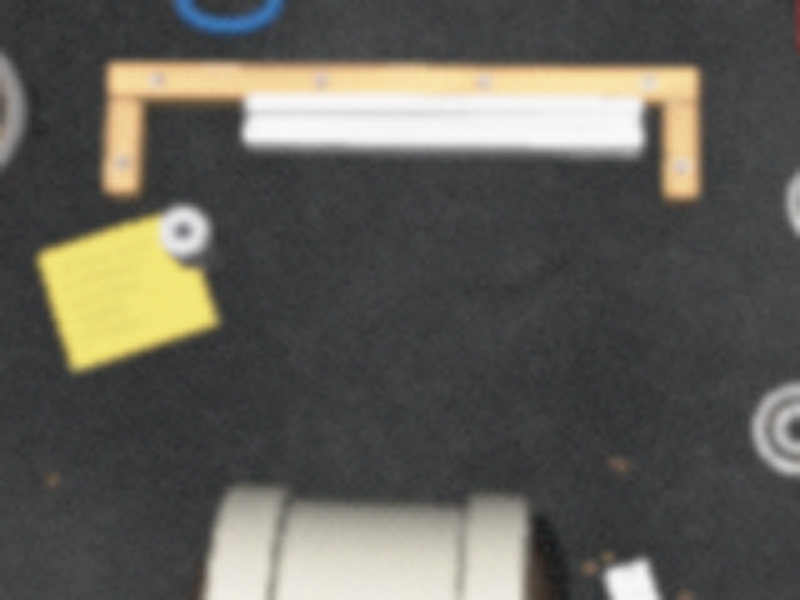

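The profile lies flush along the fence, crop (243–645, 95–155), with its middle at y ≈ -0.026. It is parallel, the other things are untouched and the arm is clear, so I'm handing in.

```bash
python3 -c "
from cell import order; print(order.close_job())"
```

```text
the job is handed in; nothing more can be done
None
```

I pushed the profile into the bay right end first, and it now lies flush along the back fence between the stops, with its middle about 26 mm right of the bay's centre; the other things were not touched, and the job was handed in at about 9 s (no verdict shown).

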